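# Switch off the lab hotplate and take the pail off it

## Robot

A 6-joint arm with a two-finger parallel gripper is mounted at the origin on the work surface. World frame = base frame: x ahead of the robot, y to its left, z up, the work surface at z = 0. Lengths are in m, angles in rad, forces in N, time in s.
With the tool pointing down it reaches from about 0.35 to 0.975 m from the base axis. Payload 4.9 kg.
Tool frame: the origin (TCP) lies on the centre line of the jaws, within the pads' length; the fingertips stand 19 mm ahead of it and the grasp point (between the pads) is the TCP; z points along the fingers, y is the line along which they close (so a half turn about z gives the same grasp; the last joint's range is limited). The gripper opens to 85 mm and grips with 20 to 120 N. Pads are 22 mm wide; open, the fingers measure 114 mm over their backs; the gripper's body (76 mm by 85 mm) begins 54 mm behind the grasp point. The pads swing forward as they close: fully open they stand 13 mm farther back than shut.
Start: joints at [-1.223, 0.053, 1.613, -0, 1.476, -0.119], TCP at [0.281, -0.558, 0.25] pointing down, gripper open.
Joint ranges: [-3.01, 3.01], [-1.01, 2.22], [0.06, 2.58], [-1.02, 4.17], [0.09, 2.62], [-3.14, 3.14]. Speed limits (rad/s): [2.57, 2.57, 3.14, 3.14, 3.14, 3.14].

## Interface

Orientations are given as a unit quaternion [w, x, y, z].
In Python, from plant import state, grab_frame, ticket, spotter gives the robot as it stands.
- The arm moves only by the tool apply_moves, never from a script. Its argument "series" is a list of rows, each an object of numbers: "jaw": the closure, from 0 (fully open) to 1 (shut); "dx", "dy", "dz": the shift along the tool's x, y, z in mm; "turn": the turn about the tool's z in rad. A call has 1 to 5 rows; each row is the pose to reach, as a shift and turn from the pose commanded when the call began, along the tool's axes at that moment; what a row does not reach only later rows make up. A row lasts 1/12 s, in which the tool goes at most 41.7 mm and 7.16 degrees, less where a joint would pass 70% of its speed; a pose out of reach is approached as far as the arm can. A call with a gripper value outside its range is refused whole. The fingers move at their own pace and stop on an object; the grip force is fixed at half the most. Time passes only in rows, so rows that repeat a pose let the fingers close. It gives the time, the measured TCP pose, the force, the opening and the grip force at its end, in the units of the state.
- state(): the state, without advancing time (a new reading comes with each control period).
- grab_frame(name): name is "side" or "top" or "wrist"; returns a dict with "pixels" (384x512x3 uint8, red, green, blue), "mtx" (3x3 intrinsics, pixels), "dist_coeffs" ([k1, k2, p1, p2, k3] as OpenCV has them; the pictures are not rectified), "camera_from_world" (4x4, takes a point from world to camera coordinates). Camera axes: x right, y down, z forward; pixel columns grow to the right and rows downward; lengths in m; the calibration is good to about 2 mm. A picture is of the moment at which its call begins. There is no depth.
- ticket.job_done(): hands the job in; it is judged then, once.
Trained networks look in a picture, given as the dict that the camera call returned (one of the last four; its "shot" number tells which), for a name from the list of things; names that differ only in an ending like _2 or _b are one class to them, and where a whole thing is asked for, a point or a joint stands for the part that bears it (a point fixed in the world has none). Each returns a list of dicts, best first, with "conf" (0 to 1); they miss things now and then, are a little off and sometimes report something else, mostly with a low value. They report only what shows in the picture. A call takes as long as a camera call. They do not tell look-alikes from the thing itself.
- spotter.outline_of(picture, target): "region" (384x512 bool, what is visible of it) and "extent" ([left, top, right, bottom] in pixels, round what is visible of it).
The state is a dict: "time": time; "joint_pos": joint angles; "joint_vel": joint speeds; "joint_efforts": joint torques, N m; "tool_pos": TCP position; "tool_rot": TCP orientation; "contact_force": force on the tool from outside, world axes, zero at the start; "ft_torque": the same for the moment, N m; "gripper_width": opening from 0.0 (shut) to 1.0 (fully open); "grasp_force": force on a finger pad.
Only numpy, scipy, OpenCV 4.12 (cv2) and the standard library are available. Lean on these libraries where they do the work, as an engineer would, in place of code of your own. Each camera call takes 0.05 s, during which the arm holds its last target. There are 200 camera calls.

## Task

The steel pail has been warmed enough: first switch the hotplate off by turning its selector knob back so that the white-lined pointer stands at the off mark (the one long thick bar printed on the deck). Then lift the pail off the plate and set it down gently, upright and wholly on the round cork mat. Keep the pail level on the way, and leave the other things on the bench where they stand.

Things in the scene. Friction and masses are not known exactly. Their poses are not given: they have to be found in the camera images.
- hotplate: White hotplate, fixed, 320 mm long (x) by 170 mm wide (y), on the left or right of the bench, the cork mat on the other side. Origin: centre of its footprint on the bench. x points from the selector end (robot side) to the plate end. Front deck 60 mm high, with the selector; rear part (x -15 to 160 mm) 75 mm high, with a round metal plate of 140 mm diameter, its top 85 mm above the bench.
- plate_top (a point): Centre of the hotplate's round metal plate, on its top surface, 85 mm above the bench, 70 mm from the hotplate's origin along the hotplate's x. Axes as the hotplate.
- off_mark (a point): Middle of the off mark, the long thick dark bar (28 x 10 mm; the other marks are thin 9 mm ticks, every 0.6 rad) printed on the front deck, 64 mm from the selector's axis towards the plate, along the hotplate's x. Axes as the hotplate.
- selector (a joint): Selector knob: upright black grip bar on a 68 mm grey disc. Value in rad: 0 = pointer at the off mark, positive = clockwise seen from above. Goes from -1.5 to 2.1, past off on both sides; no click, light friction (0.06 N m), stays where left. Starts between 0.45 and 1.5.
- selector_grip (a point): On the selector's vertical axis (110 mm in front of the hotplate's origin), 96 mm above the bench, the height to grip. Turns with it: x points along the bar to its white-lined pointer end. Bar 16 mm thick, top 104 mm above the bench, reaching 44 mm from the axis at the pointer end, 32 mm at the other. Grip across the thickness from above, fingertips above the disc (its top at 72 mm).
- pail: Closed steel pail, one rigid piece with its lid and handle, 0.35 to 0.7 kg, standing loose on the hotplate's plate. Origin: centre of its underside; z up. Foot radius 48 mm, wall radius 50 mm, lid rim radius 53 mm, lid top 106 mm above the origin. A fixed arched handle spans it along its y axis.
- pail_grip (a point): Middle of the pail handle's black grip bar, on the pail's axis, 150 mm above its underside; axes as the pail. The bar lies along the pail's y, 70 mm long, 18 mm wide (x) and 18 mm high; 35 mm of free space between it and the lid.
- mat: Round cork mat, fixed flat on the bench, radius 85 mm, 8 mm thick. Origin: centre of its underside.
- bottle: Bystander: amber bottle, radius 33 mm, 150 mm tall; origin at its underside. It stands at the far middle of the bench.
- beaker: Bystander: open glass beaker, rim radius 34 mm, 85 mm tall; origin at its underside. Near middle of the bench.
- rack: Bystander: white tube rack, 130 x 50 mm, 78 mm tall with its capped tubes; origin at its underside. Middle of the bench, between hotplate and mat.
- mug: Bystander: white mug, radius 40 mm, 95 mm tall; origin at its underside. Left side.
- tipbox: Bystander: grey box, 120 x 85 x 65 mm high; origin at its underside. Right side.
- flask: Bystander: white plastic jar, radius 34 mm, 130 mm tall; origin at its underside. Left side.
There are look-alikes about, which are no part of the job. Leave any red or yellow look-alike of the pail alone.

How it is judged:
By the outcome, as a careful person would: the job done as asked, in the order asked, and still so for the second after the job is handed in, with the robot touching nothing.
It also fails if it takes over 67 s, if anything falls off the work surface, if the arm or the gripper's body presses on something with over 40 N, if the wrist force passes 120 N, or if a joint passes its speed limit or range.

## Working session

There is one attempt and no reset: what is moved stays moved. The work goes in short steps, Python scripts to look and compute and a tool call to move; the robot and the scene stay as the last step left them, time stands still between calls to the robot, and variables do not carry over. Pictures are saved under pics/ and viewed, at most 10 in all, crops included, and the job is handed in when it is done.

Besides the shell and the picture viewer there is one more tool, called after "Emit:" as a command line: name --argument value ..., lists and objects as JSON in quotes. apply_moves: Moves the arm, as the interface text tells. Its arguments: {"type":"object","properties":{"series":{"type":"array","items":{"type":"object","properties":{"jaw":{"type":"number"},"dx":{"type":"number"},"dy":{"type":"number"},"dz":{"type":"number"},"turn":{"type":"number"}}}}},"required":["series"]}

```bash
mkdir -p pics; ls; cat > h.py <<'E'
import numpy as np, cv2
from plant import state, grab_frame, ticket, spotter
def ray_z(p,uv,z):
    uv=np.array(uv,float).reshape(-1,1,2)
    n=cv2.undistortPoints(uv,np.array(p["mtx"]),np.array(p["dist_coeffs"])).reshape(-1,2)
    T=np.array(p["camera_from_world"]);R=T[:3,:3];c=-R.T@T[:3,3]
    d=np.c_[n,np.ones(len(n))]@R
    return c+d*((z-c[2])/d[:,2])[:,None]
def proj(p,X):
    T=np.array(p["camera_from_world"])
    return cv2.projectPoints(np.array(X,float).reshape(-1,3),cv2.Rodrigues(T[:3,:3])[0],T[:3,3],np.array(p["mtx"]),np.array(p["dist_coeffs"]))[0].reshape(-1,2)
def save(p,n): cv2.imwrite("pics/"+n,cv2.cvtColor(p["pixels"],cv2.COLOR_RGB2BGR))
E
python3 - <<'E'
from h import *
P={n:grab_frame(n) for n in("top","side")}
im=[]
for n,p in P.items():
    save(p,n+"1.png")
    T=np.array(p["camera_from_world"]);print(n,"cam",(-T[:3,:3].T@T[:3,3]).round(3))
    for t in "hotplate selector pail mat bottle beaker rack mug tipbox flask".split():
        for o in spotter.outline_of(p,t)[:3]:
            m=o["region"];v,u=np.nonzero(m)
            print(n,t,round(o["conf"],2),np.round(o["extent"]),(u.mean().round(1),v.mean().round(1)),m.sum(),ray_z(p,(u.mean(),v.mean()),0)[0].round(3)[:2])
print(state()["tool_rot"])
E
```

```text
pics
top cam [ 0.284 -0.033  1.5  ]
top hotplate 0.84 [179. 135. 244. 229.] (np.float64(208.7), np.float64(191.0)) 2993 [0.549 0.219]
top hotplate 0.65 [256. 153. 271. 190.] (np.float64(264.4), np.float64(169.6)) 425 [0.637 0.005]
top selector 0.86 [191. 203. 209. 219.] (np.float64(199.5), np.float64(210.8)) 264 [0.471 0.251]
top pail 0.77 [195. 144. 228. 176.] (np.float64(210.6), np.float64(159.7)) 871 [0.674 0.217]
top pail 0.68 [177. 246. 209. 272.] (np.float64(192.5), np.float64(260.7)) 734 [0.281 0.269]
top pail 0.66 [139. 123. 174. 154.] (np.float64(155.4), np.float64(136.4)) 819 [0.768 0.446]
top mat 0.96 [297. 176. 342. 220.] (np.float64(317.9), np.float64(196.6)) 1520 [ 0.534 -0.203]
top bottle 0.9 [256. 116. 275. 138.] (np.float64(262.4), np.float64(130.8)) 352 [0.796 0.016]
top beaker 0.78 [258. 209. 277. 227.] (np.float64(263.8), np.float64(219.1)) 229 [0.444 0.003]
top rack 0.79 [258. 154. 270. 189.] (np.float64(264.3), np.float64(170.9)) 469 [0.632 0.005]
top mug 0.81 [110. 190. 142. 219.] (np.float64(128.7), np.float64(205.4)) 562 [0.487 0.532]
top mug 0.54 [256. 154. 
[... 1101 characters left out ...]
p.float64(290.3), np.float64(208.3)) 480 [ 0.432 -0.038]
side beaker 0.36 [210. 194. 252. 223.] (np.float64(232.6), np.float64(208.4)) 776 [ 0.628 -0.022]
side rack 0.75 [212. 196. 252. 221.] (np.float64(233.0), np.float64(208.4)) 799 [ 0.627 -0.022]
side mug 0.72 [251. 358. 284. 381.] (np.float64(267.8), np.float64(370.0)) 825 [0.477 0.489]
side tipbox 0.63 [213. 194. 252. 223.] (np.float64(233.2), np.float64(208.0)) 871 [ 0.626 -0.023]
side tipbox 0.61 [261.  96. 294. 122.] (np.float64(276.8), np.float64(108.7)) 697 [ 0.502 -0.557]
side flask 0.72 [202. 342. 231. 380.] (np.float64(217.7), np.float64(360.5)) 889 [0.61  0.475]
[-9.92662831e-06  9.72889494e-01  2.31270473e-01  8.49212249e-06]
```

View pics/top1.png

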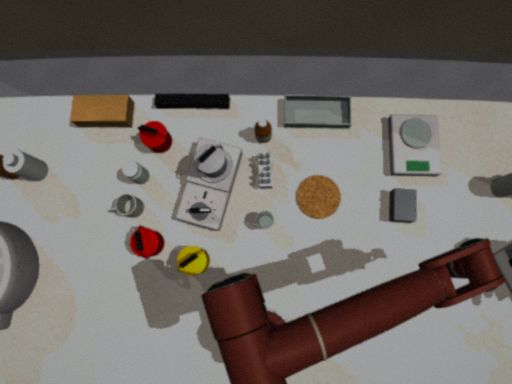

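View pics/side1.png

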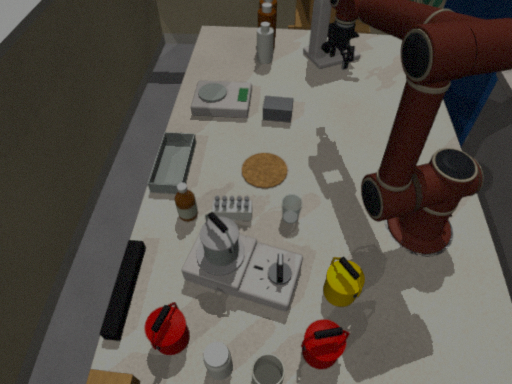

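The top view has the hotplate on the left with the steel pail at about (211,160) and the knob at about (200,211), pointing right. The mat is at (318,197). The side view agrees: pail (220,240), knob (279,271). The red and yellow pails are look-alikes. I'll carry the wrist camera over to the hotplate.

Emit:
apply_moves --series '[{"dx": 31,"dy": -26,"dz": -8,"jaw": 0},{"dx": 62,"dy": -52,"dz": -16,"jaw": 0},{"dx": 92,"dy": -77,"dz": -24,"jaw": 0},{"dx": 123,"dy": -103,"dz": -32,"jaw": 0},{"dx": 154,"dy": -128,"dz": -40,"jaw": 0}]'

```text
invalid input at $.series[0]: expected keys jaw, dx, dy, dz, turn
```

Emit:
apply_moves --series '[{"dx": 31,"dy": -26,"dz": -8,"jaw": 0},{"dx": 62,"dy": -52,"dz": -16,"jaw": 0},{"dx": 92,"dy": -77,"dz": -24,"jaw": 0},{"dx": 123,"dy": -103,"dz": -32,"jaw": 0},{"dx": 154,"dy": -128,"dz": -40,"jaw": 0}]'

```text
invalid input at $.series[0]: expected keys jaw, dx, dy, dz, turn
```

Emit:
apply_moves --series '[{"dx": 25,"dy": -21,"dz": -7,"turn": -0.1},{"dx": 50,"dy": -42,"dz": -14,"turn": -0.2},{"dx": 76,"dy": -63,"dz": -20,"turn": -0.3},{"dx": 76,"dy": -63,"dz": -20,"turn": -0.42},{"dx": 76,"dy": -63,"dz": -20,"turn": -0.53}]'

```text
invalid input at $.series[0]: expected keys jaw, dx, dy, dz, turn
```

All keys are required.

Emit:
apply_moves --series '[{"dx": 31,"dy": -26,"dz": -8,"turn": 0,"jaw": 0},{"dx": 62,"dy": -52,"dz": -16,"turn": 0,"jaw": 0},{"dx": 92,"dy": -77,"dz": -24,"turn": 0,"jaw": 0},{"dx": 123,"dy": -103,"dz": -32,"turn": 0,"jaw": 0},{"dx": 154,"dy": -128,"dz": -40,"turn": 0,"jaw": 0}]'

```text
time: 1.52
tool_pos: [0.3614, -0.3728, 0.2907]
tool_rot: [0.0, 0.973, 0.231, 0.0]
contact_force: [-0.0, 1.1, 0.8]
gripper_width: 1.0
grasp_force: 0.0
```

Emit:
apply_moves --series '[{"dx": 31,"dy": -26,"dz": -8,"turn": 0,"jaw": 0},{"dx": 62,"dy": -52,"dz": -16,"turn": 0,"jaw": 0},{"dx": 92,"dy": -77,"dz": -24,"turn": 0,"jaw": 0},{"dx": 123,"dy": -103,"dz": -32,"turn": 0,"jaw": 0},{"dx": 154,"dy": -128,"dz": -40,"turn": 0,"jaw": 0}]'

```text
time: 1.93
tool_pos: [0.4414, -0.189, 0.331]
tool_rot: [0.0, 0.973, 0.231, 0.0]
contact_force: [1.3, -0.1, -0.5]
gripper_width: 1.004
grasp_force: 0.0
```

Emit:
apply_moves --series '[{"dx": 25,"dy": -21,"dz": -7,"turn": -0.1,"jaw": 0},{"dx": 50,"dy": -42,"dz": -14,"turn": -0.2,"jaw": 0},{"dx": 76,"dy": -63,"dz": -20,"turn": -0.3,"jaw": 0},{"dx": 76,"dy": -63,"dz": -20,"turn": -0.42,"jaw": 0},{"dx": 76,"dy": -63,"dz": -20,"turn": -0.53,"jaw": 0}]'

```text
time: 2.35
tool_pos: [0.4813, -0.0986, 0.3511]
tool_rot: [0.0, 0.876, 0.482, 0.0]
contact_force: [0.6, -1.0, 0.2]
gripper_width: 0.998
grasp_force: 0.0
```

Emit:
apply_moves --series '[{"dx": 31,"dy": -26,"dz": -5,"turn": 0,"jaw": 0},{"dx": 62,"dy": -52,"dz": -5,"turn": 0,"jaw": 0},{"dx": 93,"dy": -77,"dz": -5,"turn": 0,"jaw": 0},{"dx": 124,"dy": -103,"dz": -5,"turn": 0,"jaw": 0}]'

```text
time: 2.68
tool_pos: [0.461, 0.061, 0.3556]
tool_rot: [0.0, 0.879, 0.478, 0.0]
contact_force: [0.9, 0.3, 0.8]
gripper_width: 1.001
grasp_force: 0.0
```

Emit:
apply_moves --series '[{"dx": 31,"dy": -26,"dz": -5,"turn": -0.12,"jaw": 0},{"dx": 62,"dy": -52,"dz": -5,"turn": -0.24,"jaw": 0},{"dx": 93,"dy": -77,"dz": -5,"turn": -0.36,"jaw": 0},{"dx": 124,"dy": -103,"dz": -5,"turn": -0.48,"jaw": 0},{"dx": 124,"dy": -103,"dz": -5,"turn": -0.6,"jaw": 0}]'

```text
time: 3.1
tool_pos: [0.4405, 0.2253, 0.3603]
tool_rot: [-0.001, 0.693, 0.721, 0.001]
contact_force: [-0.5, -0.2, 0.0]
gripper_width: 1.002
grasp_force: 0.0
```

```bash
python3 - <<'E'
from h import *
p=grab_frame("wrist");save(p,"w1.png")
T=np.array(p["camera_from_world"]);print("cam",(-T[:3,:3].T@T[:3,3]).round(3),T[2,:3].round(3))
for t in "selector pail hotplate".split():
    for o in spotter.outline_of(p,t)[:2]: print(t,round(o["conf"],2),np.round(o["extent"]))
s=state();print(s["tool_pos"],s["tool_rot"],s["joint_pos"])
np.save("w1.npy",p,allow_pickle=True)
E
```

```text
cam [0.437 0.306 0.484] [ 0.012 -0.317 -0.949]
selector 0.59 [248. 134. 292. 181.]
pail 0.93 [104. 101. 195. 178.]
pail 0.79 [125.   0. 230.  53.]
hotplate 0.85 [230.  90. 454. 234.]
[0.44232621 0.21938056 0.36029725] [ 1.47396949e-04  6.98980104e-01  7.15141091e-01 -1.09816375e-04] [ 3.09759671e-01 -3.06720331e-01  1.76027692e+00 -3.65821795e-04
  1.68809218e+00  2.86861286e-01]
```

View pics/w1.png

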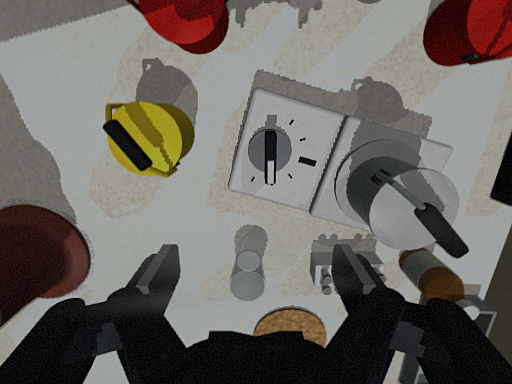

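The wrist view shows the knob at (270,150) with its white pointer end pointing down-image at (271,178). The off mark is at (308,161), and the pail's handle runs from (375,175) to (460,250). I'll zoom in for exact features.

```bash
python3 - <<'E'
import cv2
i=cv2.imread("pics/w1.png")[80:260,225:475]
cv2.imwrite("pics/w1c.png",cv2.resize(i,None,fx=3.2,fy=3.2,interpolation=cv2.INTER_CUBIC))
E
```

```text
(no output)
```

View pics/w1c.png

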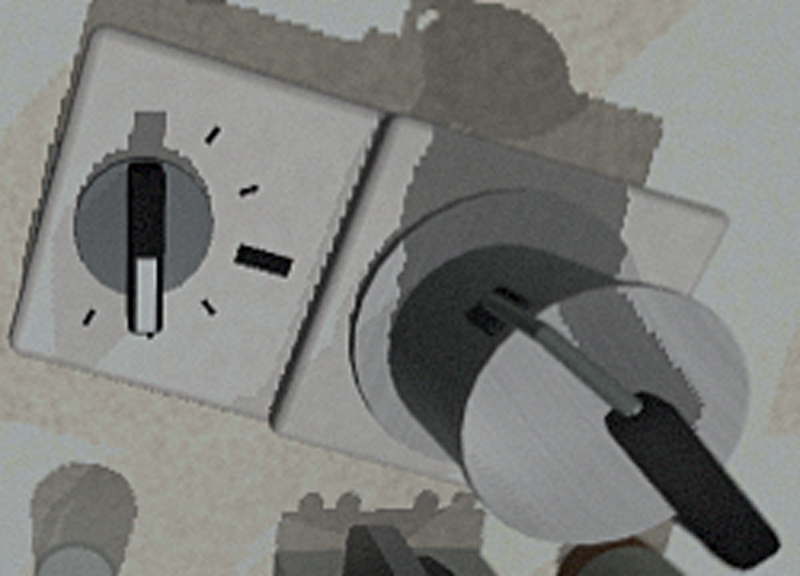

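```bash
python3 - <<'E'
from h import *
from scipy.optimize import least_squares
p=np.load("w1.npy",allow_pickle=True).item()
C=lambda L:np.array(L,float)/3.2+[225,80]
# hotplate: x,y,yaw
loc=np.array([[-.110,0,.072],[-.046,0,.06],[-.16,.085,.06],[-.16,-.085,.06],[.16,.085,.075]])
pix=C([(144,227),(264,260),(88,26),(10,353),(732,212)]);w=np.array([1,1,.5,.5,.5])[:,None]
def W(q,l):
    c,s=np.cos(q[2]),np.sin(q[2]);return np.c_[q[0]+c*l[:,0]-s*l[:,1],q[1]+s*l[:,0]+c*l[:,1],l[:,2]]
f=lambda q:(w*(proj(p,W(q,loc))-pix)).ravel()
r=least_squares(f,[.56,.21,-.26],x_scale=[.1,.1,1]);q=r.x
print("hot",q.round(4),f(q).reshape(-1,2).round(1).tolist())
print("sel",W(q,loc[:1]).round(4),"plate",W(q,np.array([[.07,0,.085]])).round(4))
b=ray_z(p,C([(147,334),(147,161)]),.104);print("bar ends",b.round(4))
a=np.arctan2(*(b[0]-b[1])[1::-1]);print("bar yaw",a,"value",q[2]-a,"len",np.linalg.norm(b[0]-b[1]))
h=ray_z(p,C([(650,392),(607,420),(780,548),(742,572)]),.242);A=(h[0]+h[1])/2;B=(h[2]+h[3])/2
print("handle",((A+B)/2).round(4),np.linalg.norm(A-B),"yaw",np.arctan2(*(B-A)[1::-1]),np.linalg.norm(h[0]-h[1]))
print("lid",ray_z(p,C([(606,413)]),.19).round(4))
for n in ("top","side"):
    g=grab_frame(n);o=spotter.outline_of(g,"mat")[0]["region"];
    c,_=cv2.findContours(o.astype(np.uint8),0,2);e=cv2.fitEllipse(max(c,key=len))[0];print("mat",ray_z(g,[e],.008).round(4))
s=state();t=s["tool_rot"];print(s["tool_pos"],2*np.arctan2(t[2],t[1]))
E
```

```text
hot [ 0.5691  0.2104 -0.2345] [[-0.3, 0.8], [-0.2, -0.1], [0.4, -1.1], [-1.0, 0.4], [1.5, -0.1]]
sel [[0.4621 0.236  0.072 ]] plate [[0.6372 0.1941 0.085 ]]
bar ends [[0.4649 0.1929 0.104 ]
 [0.4603 0.2713 0.104 ]]
bar yaw -1.5119254703973513 value 1.2774447647168412 len 0.07862201910504467
handle [0.6289 0.1917 0.242 ] 0.07440906182140355 yaw -0.7524404240109586 0.014351121533427552
lid [[0.6296 0.1949 0.19  ]]
mat [[ 0.5332 -0.2012  0.008 ]]
mat [[ 0.5469 -0.2048  0.008 ]]
[0.44266213 0.21860894 0.36036038] 1.5934177778631498
```

Emit:
apply_moves --series '[{"dx": 18,"dy": 20,"dz": 25,"turn": -0.035,"jaw": 0},{"dx": 18,"dy": 20,"dz": 65,"turn": -0.035,"jaw": 0},{"dx": 18,"dy": 20,"dz": 105,"turn": -0.035,"jaw": 0},{"dx": 18,"dy": 20,"dz": 145,"turn": -0.035,"jaw": 0},{"dx": 18,"dy": 20,"dz": 185,"turn": -0.035,"jaw": 0}]'

```text
time: 3.92
tool_pos: [0.4622, 0.2373, 0.1739]
tool_rot: [0.0, 0.686, 0.727, 0.0]
contact_force: [0.5, -0.9, -0.3]
gripper_width: 1.002
grasp_force: 0.0
```

Emit:
apply_moves --series '[{"dx": 0,"dy": 0,"dz": 15,"turn": 0,"jaw": 0},{"dx": 0,"dy": 0,"dz": 20,"turn": 0,"jaw": 0},{"dx": 0,"dy": 0,"dz": 20,"turn": 0,"jaw": 0}]'

```text
time: 4.17
tool_pos: [0.4613, 0.2372, 0.1538]
tool_rot: [-0.001, 0.686, 0.728, -0.001]
contact_force: [0.1, 0.1, 0.6]
gripper_width: 1.0
grasp_force: 0.0
```

```bash
python3 - <<'E'
from h import *
s=state();t=s["tool_rot"];print(s["tool_pos"],2*np.arctan2(t[2],t[1]),s["joint_pos"])
E
```

```text
[0.46125218 0.23718439 0.15380916] 1.629802722180065 [ 3.31412594e-01 -1.21534150e-01  1.94820868e+00 -1.63545038e-05
  1.31798629e+00  2.72410314e-01]
```

Emit:
apply_moves --series '[{"dx": 0,"dy": 0,"dz": 25,"turn": 0,"jaw": 0},{"dx": 0,"dy": 0,"dz": 45,"turn": 0,"jaw": 0},{"dx": 0,"dy": 0,"dz": 56,"turn": 0,"jaw": 0},{"dx": 0,"dy": 0,"dz": 56,"turn": 0,"jaw": 0.5},{"dx": 0,"dy": 0,"dz": 56,"turn": 0,"jaw": 1}]'

```text
time: 4.58
tool_pos: [0.4627, 0.2383, 0.1007]
tool_rot: [0.0, 0.685, 0.728, 0.001]
contact_force: [-0.1, -0.0, 0.8]
gripper_width: 0.747
grasp_force: 0.0
```

Emit:
apply_moves --series '[{"dx": 0,"dy": 0,"dz": 0,"turn": 0,"jaw": 1},{"dx": 0,"dy": 0,"dz": 0,"turn": 0,"jaw": 1},{"dx": 0,"dy": 0,"dz": 0,"turn": 0,"jaw": 1},{"dx": 0,"dy": 0,"dz": 0,"turn": 0,"jaw": 1},{"dx": 0,"dy": 0,"dz": 0,"turn": 0,"jaw": 1}]'

```text
time: 5.0
tool_pos: [0.4615, 0.2384, 0.1007]
tool_rot: [-0.0, 0.685, 0.728, -0.0]
contact_force: [-5.3, -3.0, 7.4]
gripper_width: 0.175
grasp_force: 60.2
```

Emit:
apply_moves --series '[{"dx": 0,"dy": 0,"dz": 0,"turn": -0.1,"jaw": 1},{"dx": 0,"dy": 0,"dz": 0,"turn": -0.22,"jaw": 1},{"dx": 0,"dy": 0,"dz": 0,"turn": -0.34,"jaw": 1},{"dx": 0,"dy": 0,"dz": 0,"turn": -0.46,"jaw": 1},{"dx": 0,"dy": 0,"dz": 0,"turn": -0.58,"jaw": 1}]'

```text
time: 5.42
tool_pos: [0.4612, 0.2383, 0.1007]
tool_rot: [-0.001, 0.446, 0.895, -0.001]
contact_force: [-6.8, -1.2, 8.7]
gripper_width: 0.173
grasp_force: 60.4
```

Emit:
apply_moves --series '[{"dx": 0,"dy": 0,"dz": 0,"turn": -0.12,"jaw": 1},{"dx": 0,"dy": 0,"dz": 0,"turn": -0.24,"jaw": 1},{"dx": 0,"dy": 0,"dz": 0,"turn": -0.36,"jaw": 1},{"dx": 0,"dy": 0,"dz": 0,"turn": -0.48,"jaw": 1},{"dx": 0,"dy": 0,"dz": 0,"turn": -0.58,"jaw": 1}]'

```text
time: 5.83
tool_pos: [0.461, 0.238, 0.1007]
tool_rot: [-0.001, 0.171, 0.985, -0.001]
contact_force: [-7.8, -2.8, 10.5]
gripper_width: 0.175
grasp_force: 60.6
```

Emit:
apply_moves --series '[{"dx": 0,"dy": 0,"dz": 0,"turn": -0.08,"jaw": 1},{"dx": 0,"dy": 0,"dz": 0,"turn": -0.115,"jaw": 1},{"dx": 0,"dy": 0,"dz": 0,"turn": -0.115,"jaw": 1},{"dx": 0,"dy": 0,"dz": 0,"turn": -0.115,"jaw": 1}]'

```text
time: 6.17
tool_pos: [0.4609, 0.238, 0.1007]
tool_rot: [-0.001, 0.117, 0.993, -0.001]
contact_force: [-7.6, -2.9, 9.6]
gripper_width: 0.174
grasp_force: 60.6
```

```bash
python3 - <<'E'
from h import *
s=state();t=s["tool_rot"];print(s["tool_pos"],2*np.arctan2(t[2],t[1]),s["joint_pos"],s["contact_force"],s["ft_torque"])
E
```

```text
[0.46092663 0.2379784  0.10074451] 2.907269120212015 [ 3.33129255e-01 -5.61069432e-02  1.98331081e+00 -1.17136010e-04
  1.21770378e+00 -1.00330285e+00] [-7.56093975 -2.92679152  9.55151677] [-0.39035607  1.28309774  0.06875901]
```

Emit:
apply_moves --series '[{"dx": 0,"dy": 0,"dz": 0,"turn": 0,"jaw": 0},{"dx": 0,"dy": 0,"dz": 0,"turn": 0,"jaw": 0},{"dx": 0,"dy": 0,"dz": 0,"turn": 0,"jaw": 0},{"dx": 0,"dy": 0,"dz": 0,"turn": 0,"jaw": 0}]'

```text
time: 6.5
tool_pos: [0.462, 0.2382, 0.0994]
tool_rot: [0.0, 0.117, 0.993, 0.0]
contact_force: [-0.1, 0.5, 0.3]
gripper_width: 0.735
grasp_force: 0.0
```

Emit:
apply_moves --series '[{"dx": 0,"dy": 0,"dz": -20,"turn": 0,"jaw": 0},{"dx": 0,"dy": 0,"dz": -60,"turn": 0,"jaw": 0},{"dx": 0,"dy": 0,"dz": -100,"turn": 0,"jaw": 0},{"dx": 0,"dy": 0,"dz": -140,"turn": 0,"jaw": 0},{"dx": 0,"dy": 0,"dz": -180,"turn": 0,"jaw": 0}]'

```text
time: 6.92
tool_pos: [0.4615, 0.2381, 0.281]
tool_rot: [0.0, 0.117, 0.993, 0.0]
contact_force: [0.6, 1.0, 0.8]
gripper_width: 0.998
grasp_force: 0.0
```

Emit:
apply_moves --series '[{"dx": 0,"dy": 0,"dz": -40,"turn": 0.12,"jaw": 0},{"dx": 0,"dy": 0,"dz": -70,"turn": 0.24,"jaw": 0},{"dx": 0,"dy": 0,"dz": -90,"turn": 0.36,"jaw": 0},{"dx": 0,"dy": 0,"dz": -90,"turn": 0.48,"jaw": 0},{"dx": 0,"dy": 0,"dz": -90,"turn": 0.52,"jaw": 0}]'

```text
time: 7.33
tool_pos: [0.4626, 0.2385, 0.3721]
tool_rot: [0.002, 0.371, 0.929, 0.002]
contact_force: [-0.6, -0.1, -0.6]
gripper_width: 1.0
grasp_force: 0.0
```

```bash
python3 - <<'E'
from h import *
p=grab_frame("wrist");save(p,"w2.png");np.save("w2.npy",p,allow_pickle=True)
cv2.imwrite("pics/w2x.png",cv2.resize(cv2.imread("pics/w2.png"),None,fx=1.5625,fy=1.5625,interpolation=cv2.INTER_CUBIC))
s=state();t=s["tool_rot"];print(s["tool_pos"],2*np.arctan2(t[2],t[1]))
E
```

```text
[0.46221823 0.23832695 0.37059545] 2.383263825077387
```

View pics/w2x.png

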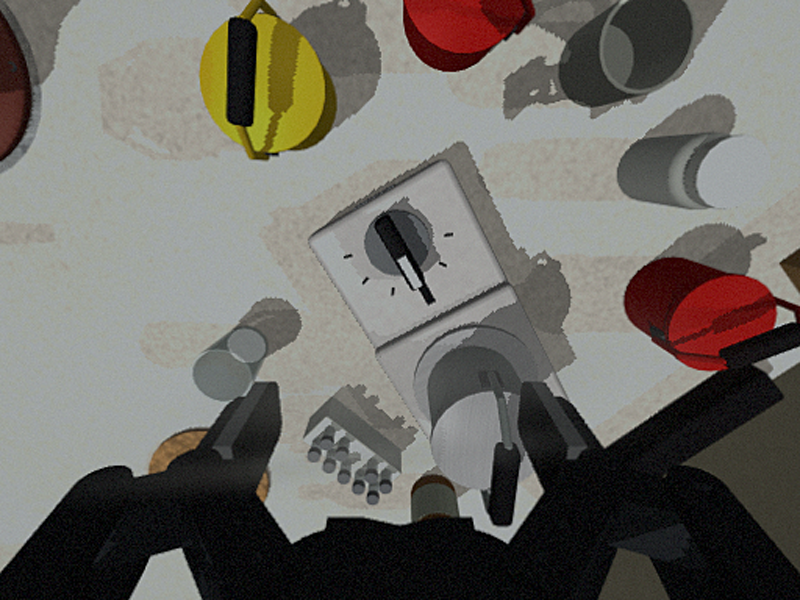

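```bash
python3 - <<'E'
import cv2
i=cv2.imread("pics/w2.png")[125:205,220:320]
cv2.imwrite("pics/w2c.png",cv2.resize(i,None,fx=7,fy=7,interpolation=cv2.INTER_CUBIC))
E
```

```text
(no output)
```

View pics/w2c.png

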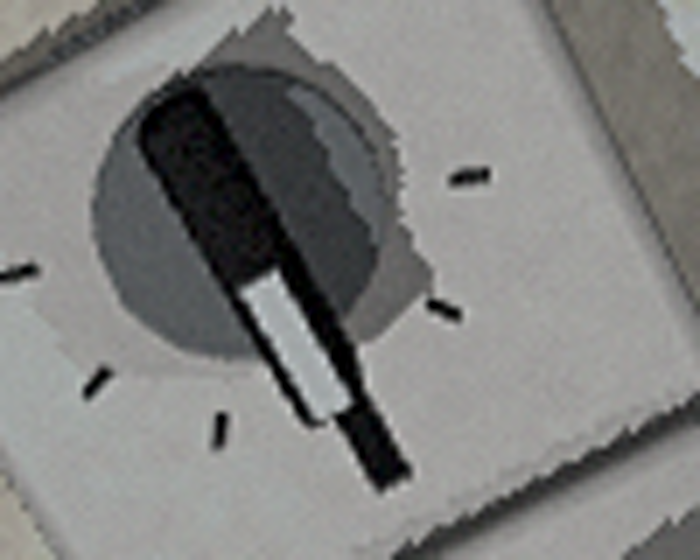

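```bash
python3 - <<'E'
from h import *
p=np.load("w2.npy",allow_pickle=True).item()
C=lambda L:np.array(L,float)/7+[220,125]
l=ray_z(p,C([(262,282),(334,414)]),.104);d=l[1]-l[0];print("line yaw",np.arctan2(d[1],d[0]),l.round(4))
b=ray_z(p,C([(175,110),(330,416)]),.104);d=b[1]-b[0];print("bar yaw",np.arctan2(d[1],d[0]),b.round(4))
c=ray_z(p,C([(238,213)]),.072)[0];e=ray_z(p,C([(393,481)]),.06)[0];print("disc",c.round(4),e.round(4),np.linalg.norm(e-c),"off yaw",np.arctan2(*(e-c)[1::-1]))
# predicted line if value 0
q=[.5691,.2104,-.2345]
for v in(-.05,0,.05):
    a=q[2]-v;x=c+np.array([[np.cos(a),np.sin(a),0]])*np.array([[.02],[.043]]);x[:,2]=.104
    print(v,((proj(p,x)-[220,125])*7).round(0).tolist())
E
```

```text
line yaw -0.2668635247415137 [[0.4712 0.2355 0.104 ]
 [0.5035 0.2266 0.104 ]]
bar yaw -0.29680506512064114 [[0.4322 0.2474 0.104 ]
 [0.5033 0.2257 0.104 ]]
disc [0.4613 0.2377 0.072 ] [0.5377 0.2179 0.06  ] 0.07979822020686876 off yaw -0.25474366502627693
-0.05 [[289.0, 319.0], [345.0, 404.0]]
0 [[285.0, 321.0], [337.0, 409.0]]
0.05 [[280.0, 323.0], [328.0, 414.0]]
```

Emit:
apply_moves --series '[{"dx": -31,"dy": 17,"dz": 0,"turn": 0,"jaw": 0},{"dx": -62,"dy": 34,"dz": 0,"turn": 0,"jaw": 0},{"dx": -93,"dy": 51,"dz": 10,"turn": 0,"jaw": 0},{"dx": -124,"dy": 68,"dz": 20,"turn": 0,"jaw": 0},{"dx": -152,"dy": 82,"dz": 30,"turn": 0,"jaw": 0}]'

```text
time: 7.8
tool_pos: [0.6305, 0.1931, 0.3382]
tool_rot: [-0.0, 0.368, 0.93, -0.0]
contact_force: [-0.2, 0.4, -0.1]
gripper_width: 1.002
grasp_force: 0.0
```

Emit:
apply_moves --series '[{"dx": 0,"dy": 0,"dz": 10,"turn": 0,"jaw": 0},{"dx": 0,"dy": 0,"dz": 10,"turn": 0,"jaw": 0}]'

```text
time: 7.97
tool_pos: [0.6286, 0.1929, 0.3244]
tool_rot: [-0.003, 0.369, 0.929, -0.002]
contact_force: [-0.8, -0.3, -0.7]
gripper_width: 0.998
grasp_force: 0.0
```

```bash
python3 - <<'E'
from h import *
s=state();t=s["tool_rot"];print(s["tool_pos"],2*np.arctan2(t[2],t[1]))
ims=[]
p=grab_frame("wrist");ims.append(p["pixels"])
p=grab_frame("side");i=p["pixels"][180:300,150:310];ims.append(cv2.resize(i,(512,384),interpolation=cv2.INTER_CUBIC))
cv2.imwrite("pics/a3.png",cv2.resize(np.hstack(ims)[:,:,::-1],(800,300),interpolation=cv2.INTER_AREA))
print(proj(p,[[.629,.193,.244],s["tool_pos"]]))
E
```

```text
[0.62857018 0.1928707  0.32440905] 2.3860647184194503
[[217.80025847 220.77870819]
 [215.34966376 201.9816714 ]]
```

View pics/a3.png

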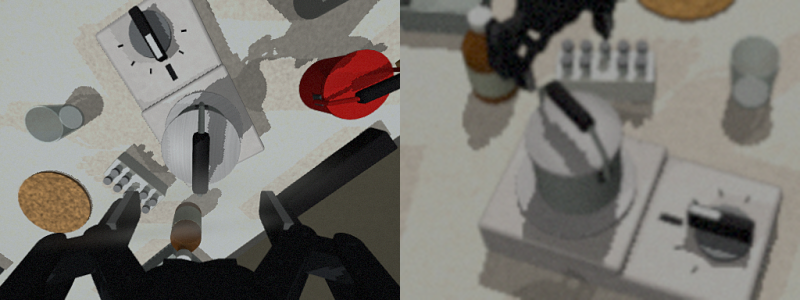

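The knob points at the off mark. The handle bar lies centred between the jaws and square to them. I'll descend and grip.

Emit:
apply_moves --series '[{"dx": 0,"dy": 0,"dz": 30,"turn": 0,"jaw": 0},{"dx": 0,"dy": 0,"dz": 60,"turn": 0,"jaw": 0},{"dx": 0,"dy": 0,"dz": 80,"turn": 0,"jaw": 0},{"dx": 0,"dy": 0,"dz": 90,"turn": 0,"jaw": 0},{"dx": 0,"dy": 0,"dz": 90,"turn": 0,"jaw": 0}]'

```text
time: 8.48
tool_pos: [0.6268, 0.1942, 0.2373]
tool_rot: [-0.002, 0.368, 0.93, -0.001]
contact_force: [-0.1, 0.4, 0.0]
gripper_width: 0.999
grasp_force: 0.0
```

Emit:
apply_moves --series '[{"dx": 0,"dy": 0,"dz": 0,"turn": 0,"jaw": 1},{"dx": 0,"dy": 0,"dz": 0,"turn": 0,"jaw": 1},{"dx": 0,"dy": 0,"dz": 0,"turn": 0,"jaw": 1},{"dx": 0,"dy": 0,"dz": 0,"turn": 0,"jaw": 1},{"dx": 0,"dy": 0,"dz": 0,"turn": 0,"jaw": 1}]'

```text
time: 8.9
tool_pos: [0.6292, 0.1939, 0.2407]
tool_rot: [0.001, 0.368, 0.93, 0.001]
contact_force: [-0.6, 0.9, 1.3]
gripper_width: 0.299
grasp_force: 0.0
```

Emit:
apply_moves --series '[{"dx": 0,"dy": 0,"dz": 0,"turn": 0,"jaw": 1},{"dx": 0,"dy": 0,"dz": 0,"turn": 0,"jaw": 1}]'

```text
time: 9.07
tool_pos: [0.6291, 0.1935, 0.2405]
tool_rot: [0.001, 0.369, 0.93, 0.0]
contact_force: [-0.6, -1.0, 3.6]
gripper_width: 0.193
grasp_force: 59.7
```

```bash
python3 - <<'E'
from h import *
s=state();t=s["tool_rot"];print(s["tool_pos"],2*np.arctan2(t[2],t[1]),s["gripper_width"])
for n in("side","top"):
    p=grab_frame(n)
    print(proj(p,[.54,-.203,.008]))
    for o in spotter.outline_of(p,"mat")[:1]:
        c,_=cv2.findContours(o["region"].astype(np.uint8),0,2);c=max(c,key=len).reshape(-1,2)
        x=ray_z(p,c,.006)
        A=np.c_[2*x[:,:2],np.ones(len(x))];r=np.linalg.lstsq(A,(x[:,:2]**2).sum(1),rcond=None)[0];print(n,r[:2],np.sqrt(r[2]+r[:2]@r[:2]))
E
```

```text
[0.62913814 0.19350145 0.24045896] 2.386629188288276 0.19329865328404436
[[262.17359244 168.62456844]]
side [ 0.51997415 -0.1637954 ] 0.05347363132863152
[[318.20902989 194.67371488]]
top [ 0.53299026 -0.20161229] 0.08353759178437016
```

Emit:
apply_moves --series '[{"dx": 0,"dy": 0,"dz": -4,"turn": 0,"jaw": 1},{"dx": 0,"dy": 0,"dz": -12,"turn": 0,"jaw": 1},{"dx": 0,"dy": 0,"dz": -25,"turn": 0,"jaw": 1},{"dx": 0,"dy": 0,"dz": -40,"turn": 0,"jaw": 1},{"dx": 0,"dy": 0,"dz": -55,"turn": 0,"jaw": 1}]'

```text
time: 9.68
tool_pos: [0.6285, 0.1939, 0.2951]
tool_rot: [-0.0, 0.368, 0.93, -0.0]
contact_force: [-0.2, 0.5, -6.0]
gripper_width: 0.198
grasp_force: 58.7
```

Emit:
apply_moves --series '[{"dx": 0,"dy": 0,"dz": -13,"turn": 0,"jaw": 1},{"dx": 0,"dy": 0,"dz": -22,"turn": 0,"jaw": 1},{"dx": 0,"dy": 0,"dz": -28,"turn": 0,"jaw": 1},{"dx": 0,"dy": 0,"dz": -30,"turn": 0,"jaw": 1},{"dx": 0,"dy": 0,"dz": -30,"turn": 0,"jaw": 1}]'

```text
time: 10.1
tool_pos: [0.6289, 0.1938, 0.325]
tool_rot: [0.0, 0.369, 0.93, 0.0]
contact_force: [-0.3, -0.6, -5.2]
gripper_width: 0.194
grasp_force: 58.7
```

```bash
python3 - <<'E'
from h import *
s=state();t=s["tool_rot"];print(s["tool_pos"],2*np.arctan2(t[2],t[1]),s["gripper_width"],s["contact_force"],s["ft_torque"])
ims=[]
for n,(a,b,c,d) in{"wrist":(0,384,0,512),"side":(100,292,100,356)}.items():
    p=grab_frame(n);ims.append(cv2.resize(p["pixels"][a:b,c:d],(512,384),interpolation=cv2.INTER_CUBIC))
    for o in spotter.outline_of(p,"mat")[:1]:
        c,_=cv2.findContours(o["region"].astype(np.uint8),0,2);c=max(c,key=len).reshape(-1,2);x=ray_z(p,c,.006)
        A=np.c_[2*x[:,:2],np.ones(len(x))];r=np.linalg.lstsq(A,(x[:,:2]**2).sum(1),rcond=None)[0];print(n,o["extent"],r[:2],np.sqrt(r[2]+r[:2]@r[:2]))
cv2.imwrite("pics/a4.png",cv2.resize(np.hstack(ims)[:,:,::-1],(800,300),interpolation=cv2.INTER_AREA))
E
```

```text
[0.62889171 0.19381061 0.32501797] 2.3867696274143135 0.19379028704879178 [-0.25531563 -0.5506334  -5.24444798] [ 0.01055162 -0.03439195 -0.01123625]
wrist [19.5, 217.3, 116.7, 298.5] [ 0.53400542 -0.20356898] 0.08539477380786566
side [243.9, 154.7, 288.6, 190.9] [ 0.53449635 -0.20006847] 0.08425266768174682
```

View pics/a4.png

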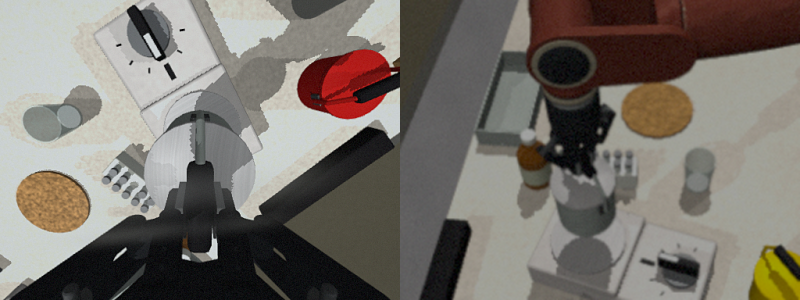

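Emit:
apply_moves --series '[{"dx": -3,"dy": -5,"dz": 0,"turn": 0,"jaw": 1},{"dx": -9,"dy": -16,"dz": 0,"turn": 0,"jaw": 1},{"dx": -17,"dy": -30,"dz": 0,"turn": 0,"jaw": 1},{"dx": -28,"dy": -50,"dz": 0,"turn": 0,"jaw": 1},{"dx": -41,"dy": -71,"dz": 0,"turn": 0,"jaw": 1}]'

```text
time: 10.72
tool_pos: [0.6091, 0.1123, 0.3242]
tool_rot: [-0.0, 0.368, 0.93, -0.0]
contact_force: [0.3, -1.5, -6.5]
gripper_width: 0.197
grasp_force: 58.8
```

Emit:
apply_moves --series '[{"dx": -13,"dy": -23,"dz": 0,"turn": 0,"jaw": 1},{"dx": -27,"dy": -47,"dz": 0,"turn": 0,"jaw": 1},{"dx": -40,"dy": -70,"dz": 0,"turn": 0,"jaw": 1},{"dx": -54,"dy": -94,"dz": 0,"turn": 0,"jaw": 1},{"dx": -67,"dy": -117,"dz": 0,"turn": 0,"jaw": 1}]'

```text
time: 11.13
tool_pos: [0.5773, -0.02, 0.3244]
tool_rot: [0.0, 0.369, 0.929, -0.0]
contact_force: [0.0, -0.6, -5.5]
gripper_width: 0.2
grasp_force: 58.8
```

Emit:
apply_moves --series '[{"dx": -13,"dy": -23,"dz": 0,"turn": 0,"jaw": 1},{"dx": -27,"dy": -47,"dz": 0,"turn": 0,"jaw": 1},{"dx": -40,"dy": -70,"dz": 0,"turn": 0,"jaw": 1},{"dx": -54,"dy": -94,"dz": 0,"turn": 0,"jaw": 1},{"dx": -67,"dy": -117,"dz": 0,"turn": 0,"jaw": 1}]'

```text
time: 11.55
tool_pos: [0.5456, -0.1509, 0.3245]
tool_rot: [0.0, 0.369, 0.929, -0.0]
contact_force: [0.1, -0.5, -5.7]
gripper_width: 0.195
grasp_force: 58.8
```

Emit:
apply_moves --series '[{"dx": -11,"dy": -19,"dz": 0,"turn": 0,"jaw": 1},{"dx": -19,"dy": -33,"dz": 0,"turn": 0,"jaw": 1},{"dx": -24,"dy": -42,"dz": 0,"turn": 0,"jaw": 1},{"dx": -27,"dy": -47,"dz": 0,"turn": 0,"jaw": 1},{"dx": -27,"dy": -48,"dz": 0,"turn": 0,"jaw": 1}]'

```text
time: 11.97
tool_pos: [0.5333, -0.2029, 0.3243]
tool_rot: [0.0, 0.369, 0.929, -0.0]
contact_force: [-0.2, -0.0, -4.2]
gripper_width: 0.198
grasp_force: 58.8
```

```bash
python3 - <<'E'
from h import *
s=state();t=s["tool_rot"];print(s["tool_pos"],2*np.arctan2(t[2],t[1]),s["gripper_width"],s["contact_force"],s["joint_pos"])
E
```

```text
[ 0.53330737 -0.20291949  0.32432624] 2.385035312247928 0.19832919705987684 [-0.16773986 -0.04222009 -4.21510831] [-4.93873165e-01 -1.09966844e-01  1.65016812e+00 -2.39649375e-04
  1.60129834e+00 -1.30811947e+00]
```

Emit:
apply_moves --series '[{"dx": 0,"dy": 0,"dz": 8,"turn": 0,"jaw": 1},{"dx": 0,"dy": 0,"dz": 24,"turn": 0,"jaw": 1},{"dx": 0,"dy": 0,"dz": 45,"turn": 0,"jaw": 1},{"dx": 0,"dy": 0,"dz": 68,"turn": 0,"jaw": 1},{"dx": 0,"dy": 0,"dz": 90,"turn": 0,"jaw": 1}]'

```text
time: 12.38
tool_pos: [0.5341, -0.2004, 0.2329]
tool_rot: [-0.0, 0.368, 0.93, 0.0]
contact_force: [0.1, 0.4, -5.8]
gripper_width: 0.195
grasp_force: 58.8
```

Emit:
apply_moves --series '[{"dx": 0,"dy": 0,"dz": 20,"turn": 0,"jaw": 1},{"dx": 0,"dy": 0,"dz": 36,"turn": 0,"jaw": 1},{"dx": 0,"dy": 0,"dz": 48,"turn": 0,"jaw": 1},{"dx": 0,"dy": 0,"dz": 56,"turn": 0,"jaw": 1},{"dx": 0,"dy": 0,"dz": 60,"turn": 0,"jaw": 1}]'

```text
time: 12.8
tool_pos: [0.5336, -0.2008, 0.1728]
tool_rot: [-0.001, 0.368, 0.93, 0.0]
contact_force: [-1.2, 1.2, -5.5]
gripper_width: 0.194
grasp_force: 58.8
```

Emit:
apply_moves --series '[{"dx": 0,"dy": 0,"dz": 2,"turn": 0,"jaw": 1},{"dx": 0,"dy": 0,"dz": 4,"turn": 0,"jaw": 1},{"dx": 0,"dy": 0,"dz": 6,"turn": 0,"jaw": 1},{"dx": 0,"dy": 0,"dz": 6,"turn": 0,"jaw": 1}]'

```text
time: 13.13
tool_pos: [0.5343, -0.2019, 0.1689]
tool_rot: [0.001, 0.369, 0.93, -0.0]
contact_force: [0.2, -0.1, -6.6]
gripper_width: 0.199
grasp_force: 58.8
```

Emit:
apply_moves --series '[{"dx": 0,"dy": 0,"dz": 1,"turn": 0,"jaw": 1},{"dx": 0,"dy": 0,"dz": 2,"turn": 0,"jaw": 1},{"dx": 0,"dy": 0,"dz": 3,"turn": 0,"jaw": 1},{"dx": 0,"dy": 0,"dz": 3,"turn": 0,"jaw": 1}]'

```text
time: 13.47
tool_pos: [0.5339, -0.2018, 0.1652]
tool_rot: [-0.0, 0.369, 0.93, 0.0]
contact_force: [-0.4, 0.8, -5.9]
gripper_width: 0.195
grasp_force: 58.8
```

Emit:
apply_moves --series '[{"dx": 0,"dy": 0,"dz": 0.5,"turn": 0,"jaw": 1},{"dx": 0,"dy": 0,"dz": 1,"turn": 0,"jaw": 1},{"dx": 0,"dy": 0,"dz": 1,"turn": 0,"jaw": 1}]'

```text
time: 13.72
tool_pos: [0.534, -0.2017, 0.1642]
tool_rot: [-0.0, 0.368, 0.93, 0.0]
contact_force: [0.4, 0.1, -5.5]
gripper_width: 0.195
grasp_force: 58.8
```

Emit:
apply_moves --series '[{"dx": 0,"dy": 0,"dz": 0.5,"turn": 0,"jaw": 1},{"dx": 0,"dy": 0,"dz": 1,"turn": 0,"jaw": 1},{"dx": 0,"dy": 0,"dz": 1,"turn": 0,"jaw": 1}]'

```text
time: 13.97
tool_pos: [0.5341, -0.2018, 0.1636]
tool_rot: [0.0, 0.369, 0.93, -0.0]
contact_force: [-0.8, -0.1, -4.6]
gripper_width: 0.195
grasp_force: 58.9
```

Emit:
apply_moves --series '[{"dx": 0,"dy": 0,"dz": 0.5,"turn": 0,"jaw": 1},{"dx": 0,"dy": 0,"dz": 1,"turn": 0,"jaw": 1},{"dx": 0,"dy": 0,"dz": 1,"turn": 0,"jaw": 1}]'

```text
time: 14.22
tool_pos: [0.5343, -0.202, 0.1636]
tool_rot: [0.0, 0.368, 0.93, -0.0]
contact_force: [-4.0, 0.7, 3.0]
gripper_width: 0.199
grasp_force: 59.8
```

Contact: the mat now bears the pail's weight. I'll release and back off straight up.

Emit:
apply_moves --series '[{"dx": 0,"dy": 0,"dz": 0,"turn": 0,"jaw": 0.6},{"dx": 0,"dy": 0,"dz": 0,"turn": 0,"jaw": 0.3},{"dx": 0,"dy": 0,"dz": 0,"turn": 0,"jaw": 0},{"dx": 0,"dy": 0,"dz": 0,"turn": 0,"jaw": 0},{"dx": 0,"dy": 0,"dz": 0,"turn": 0,"jaw": 0}]'

```text
time: 14.63
tool_pos: [0.5342, -0.2018, 0.1625]
tool_rot: [0.0, 0.368, 0.93, -0.0]
contact_force: [0.2, 0.3, 0.4]
gripper_width: 0.891
grasp_force: 0.0
```

Emit:
apply_moves --series '[{"dx": 0,"dy": 0,"dz": -10,"turn": 0,"jaw": 0},{"dx": 0,"dy": 0,"dz": -30,"turn": 0,"jaw": 0},{"dx": 0,"dy": 0,"dz": -60,"turn": 0,"jaw": 0},{"dx": 0,"dy": 0,"dz": -95,"turn": 0,"jaw": 0},{"dx": 0,"dy": 0,"dz": -130,"turn": 0,"jaw": 0}]'

```text
time: 15.05
tool_pos: [0.5336, -0.2015, 0.2939]
tool_rot: [-0.0, 0.368, 0.93, 0.0]
contact_force: [0.7, -0.8, 0.0]
gripper_width: 1.004
grasp_force: 0.0
```

Emit:
apply_moves --series '[{"dx": 0,"dy": 0,"dz": -30,"turn": 0,"jaw": 0},{"dx": 0,"dy": 0,"dz": -50,"turn": 0,"jaw": 0},{"dx": 0,"dy": 0,"dz": -50,"turn": 0,"jaw": 0},{"dx": 0,"dy": 0,"dz": -50,"turn": 0,"jaw": 0}]'

```text
time: 15.38
tool_pos: [0.5345, -0.202, 0.3447]
tool_rot: [0.002, 0.368, 0.93, -0.0]
contact_force: [-0.1, 0.5, -0.6]
gripper_width: 0.999
grasp_force: 0.0
```

```bash
python3 - <<'E'
from h import *
p=grab_frame("side");q=grab_frame("wrist")
print(proj(p,[[.534,-.202,.008]]))
i=cv2.resize(p["pixels"][100:292,150:406],(512,384),interpolation=cv2.INTER_CUBIC)
cv2.imwrite("pics/a5.png",cv2.resize(np.hstack([q["pixels"],i])[:,:,::-1],(800,300),interpolation=cv2.INTER_AREA))
E
```

```text
[[263.78775519 168.92712132]]
```

View pics/a5.png

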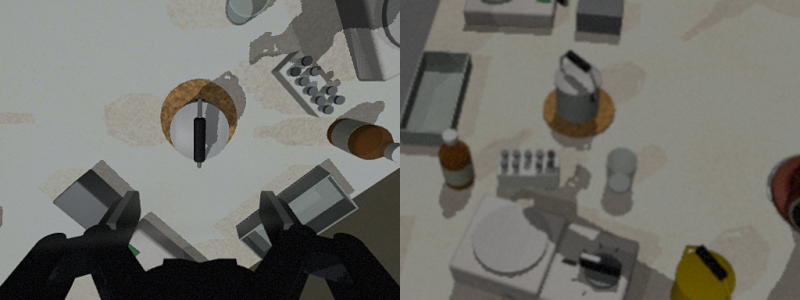

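The pail stands upright at the centre of the mat: (578,95) in the side half of the picture, (200,125) in the wrist half. The knob points at the off mark, and everything else is where it was.

```bash
python3 -c "
from plant import ticket
print(ticket.job_done())"
```

```text
the job is handed in; nothing more can be done
None
```

I turned the hotplate knob to the off mark (within about 0.03 rad by my measurement), then set the pail upright on the centre of the cork mat, and handed the job in at about 15 s; no verdict was shown.

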